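# Seat the bearing plate in the bending rig, roller side up

## Robot

A 7-joint arm with a two-finger parallel gripper is mounted at the origin on a cart in front of the work surface, level with it; the furniture and walls round the work are solid. World frame = base frame: x ahead of the robot, y to its left, z up, the work surface at z = 0. Lengths are in m, angles in rad, forces in N, time in s.
With the tool pointing down it reaches from about 0.4 to 0.9 m from the base axis. Payload 5.5 kg.
Tool frame: the origin (TCP) lies on the centre line of the jaws, within the pads' length; the fingertips stand 14 mm ahead of it and the grasp point (between the pads) lies 5 mm behind it (tip_extent is the distance from the TCP to the fingertips, in m); x points along the fingers, y is the direction in which the jaws open and shut, and the axes are right-handed (so a half turn about x gives the same grasp; the last joint's range is limited). The gripper opens to 92 mm and grips with 3 to 60 N. Pads are 19 mm wide; open, the fingers measure 130 mm over their backs; the gripper's body (75 mm by 190 mm) begins 47 mm behind the grasp point.
Start: joints at [-1.066, 0.501, -0.427, 1.55, 0.221, 1.138, -0.21], TCP at [0.156, 0.631, 0.241] pointing down, gripper open.
Joint ranges: [-2.88, 2.88], [-0.31, 2.03], [-1.54, 1.56], [0.2, 2.42], [-1.41, 4.55], [0.19, 2.02], [-2.57, 2.57]. Speed limits (rad/s): [2.57, 2.57, 3.14, 3.14, 3.14, 3.14, 3.14].

## Interface

Orientations are given as a 3x3 rotation matrix whose columns are the frame's x, y, z axes.
In Python, from cell import get_obs, camera, close_job, tip_extent gives the robot as it stands.
- The arm moves only by the tool carry_out, never from a script. Its argument "motion" is a list of rows, each a list of 7 numbers: the turn, a rotation vector about the world's x, y, z in rad, then the shift along the world's x, y, z in m, then the finger opening in m, from 0 to 0.0918. In form: [[ax, ay, az, dx, dy, dz, jaw], ...]. A call has 1 to 20 rows; each row is the pose to reach, as a shift and turn from the pose commanded when the call began; what a row does not reach only later rows make up. A row lasts 1/10 s, in which the tool goes at most 50 mm and 8.59 degrees, less where a joint would pass 70% of its speed; a pose out of reach is approached as far as the arm can. A call with a gripper value outside its range is refused whole. The fingers move at their own pace and stop on an object; the grip force is fixed at half the most. Time passes only in rows, so rows that repeat a pose let the fingers close. It gives the time, the measured TCP pose, the force and the opening at its end, in the units of the state.
- get_obs(): the state, without advancing time (a new reading comes with each control period).
- camera(name): name is "side" or "top" or "wrist"; returns a dict with "frame" (420x560x3 uint8, blue, green, red), "fx", "fy", "cx", "cy" (pixels), "rvec" (rotation vector, rad) and "tvec" (3), from world to camera coordinates, as OpenCV has them; the wrist camera has in their place "tool_from_camera" (4x4, takes a point from camera to tool coordinates, whose origin is the TCP and whose axes are the tool frame's). Camera axes: x right, y down, z forward; pixel columns grow to the right and rows downward; lengths in m; the calibration is good to about 2 mm. A picture is of the moment at which its call begins: read the wrist's pose just before it. There is no depth.
- close_job(): hands the job in, once; it reports no verdict.
The state is a dict: "t": time; "qpos": joint angles; "qd": joint speeds; "tau": joint torques, N m; "ee_pos": TCP position; "ee_rot": TCP orientation; "contact_force": force on the tool from outside, world axes, zero at the start; "wrist_torque": the same for the moment, N m; "gripper_width": finger opening in m.
Only numpy, scipy, OpenCV 4.12 (cv2) and the standard library are available. Lean on these libraries where they do the work, as an engineer would, in place of code of your own. Each camera call takes 0.05 s, during which the arm holds its last target. There are 200 camera calls.

## Task

Fit the loose bearing plate into the empty pocket of the bending-rig bed: it must lie flat on the pocket floor with its half-round roller bar facing up, like the fixed support beside it. One way is to stand it on the bed's wide sill with its plain back towards the pocket, tip it over and push it home. Leave the other things on the bench where they are, and let go of the plate.

Things in the scene. Friction and masses are not known exactly. Their poses are not given: they have to be found in the camera images.
- bearing_plate: Loose steel plate 20 x 110 x 60 mm, 0.45 kg, standing on a long edge. Origin: middle of that edge face. z runs up its 60 mm width, y along its 110 mm length, x through its 20 mm thickness (-10 to 10 mm) and out of the roller face, which bears a half-round bar along y, 8 mm radius, 100 mm long, at z = 30 mm. The back is plain. Standing, grip across the 20 mm, in the top 20 mm above the bar.
- plate_back (a point): Centre of the bearing plate's plain back face, at (-10, 0, 30) mm in the plate's frame.
- rig_bed: Fixed dark steel bed, bright pocket floor, 14 mm thick, x -78 to 82 mm, y -70 to 70 mm, on a light deck plate (top 6 mm above the worktop). Origin: on its underside, below the pocket's centre. Pocket x -32 to 32, y -57 to 57 mm, 8 mm deep. Flat sill at x -78 to -32 mm, on the robot's side. Fixed support block x 41 to 75 mm with a half-round bar along y, crest 34 mm above the underside.
- pocket_floor (a point): Centre of the pocket's floor, 6 mm above the bed's underside; axes as the bed's.
- mortar_prism: Bystander: loose mortar prism 40 x 160 x 40 mm lying along its y axis; origin at the centre of its underside. It stands on the front edge of the worktop, left.
- stopwatch: Bystander: loose dark stopwatch 57 x 63 x 16 mm; origin at the centre of its underside. It stands on the front edge of the worktop, left of the middle.
- beaker: Bystander: empty plastic beaker, 72 mm across, 89 mm high, upright; origin at the centre of its underside. It stands on the front edge of the worktop, right.

How it is judged:
At the end, for the whole second after the job is handed in: The bearing plate lies at rest in the pocket, roller bar up (its x axis within 0.05 rad of straight up), its back within 2 mm of the pocket floor, its centre within 6 mm of the pocket's centre and its length along the pocket's (within 0.08 rad) (angle between bearing_plate's own x axis and vertical below 0.05 rad and horizontal distance between plate_back and pocket_floor below 0.006 m and z of plate_back in the frame of pocket_floor below 0.002 m and angle between the y axis of bearing_plate and the y axis of rig_bed, either way round below 0.08 rad and linear speed of bearing_plate below 0.01 m/s and angular speed of bearing_plate below 0.05 rad/s); the robot touches nothing.
It fails at once if The mortar prism is shifted by more than 20 mm (distance of mortar_prism from where it was at the start of the episode above 0.02 m).
It fails at once if The stopwatch is shifted by more than 20 mm (distance of stopwatch from where it was at the start of the episode above 0.02 m).
It fails at once if The beaker is shifted by more than 20 mm (distance of beaker from where it was at the start of the episode above 0.02 m).
It also fails if it takes over 54 s, if anything falls off the work surface, if the arm or the gripper's body presses on something with over 40 N, if the wrist force passes 120 N, or if a joint passes its speed limit or range.

## Working session

There is one attempt and no reset: what is moved stays moved. The work goes in short steps, Python scripts to look and compute and a tool call to move; the robot and the scene stay as the last step left them, time stands still between calls to the robot, and variables do not carry over. Pictures are saved under pics/ and viewed, about 8 in all and at most 12, crops included, and the job is handed in when it is done.

Besides the shell and the picture viewer there is one more tool, called after "Call:" as name(argument=value, ...) on one line, values as JSON. carry_out: Moves the arm, as the interface text tells. Its arguments: {"type":"object","properties":{"motion":{"type":"array","items":{"type":"array","items":{"type":"number"}}}},"required":["motion"]}

```bash
mkdir -p pics
cat > h.py <<'E'
import numpy as np, cv2
from cell import get_obs, camera, close_job, tip_extent
def ray(c,u,v,obs=None):
    d=np.array([(u-c["cx"])/c["fx"],(v-c["cy"])/c["fy"],1.])
    if "tool_from_camera" in c:
        T=np.array(c["tool_from_camera"]); R=np.array(obs["ee_rot"]); p=np.array(obs["ee_pos"])
        return R@T[:3,3]+p, R@T[:3,:3]@d
    R=cv2.Rodrigues(np.array(c["rvec"],float))[0]
    return -R.T@np.array(c["tvec"]).ravel(), R.T@d
def onz(c,u,v,z,obs=None):
    o,d=ray(c,u,v,obs); return o+d*(z-o[2])/d[2]
E
python3 - <<'E'
from h import *
import pickle
o=get_obs(); print(o, tip_extent)
s={}
for n in("top","side","wrist"):
    s[n]=camera(n); cv2.imwrite(f"pics/{n}0.png",s[n]["frame"])
pickle.dump((o,s),open("s0.pkl","wb"))
E
```

```text
{'t': 0.0, 'qpos': array([-1.06582242,  0.50182967, -0.42677654,  1.55147358,  0.22082574,
        1.13831833, -0.21031783]), 'qd': array([-1.78280635e-03,  1.55359343e-03,  1.07676322e-03,  2.12726584e-04,
       -3.04992965e-03,  6.38750344e-04, -6.83436873e-05]), 'tau': array([ 1.68801967e-04, -5.66599917e+01, -5.81637874e+00, -2.79109669e+01,
       -6.88255811e-02,  3.10532155e-02,  1.86644411e-04]), 'ee_pos': array([0.15552247, 0.63040813, 0.23967864]), 'ee_rot': array([[-4.95449812e-04,  2.39386311e-01,  9.70924275e-01],
       [-1.90419960e-03,  9.70922408e-01, -2.39386823e-01],
       [-9.99998064e-01, -1.96743778e-03, -2.52040054e-05]]), 'contact_force': array([-0.72145716, -0.57458956, -0.54630766]), 'wrist_torque': array([0.04408353, 0.0013718 , 0.00981669]), 'gripper_width': 0.09171546781743564} 0.014
```

View pics/top0.png

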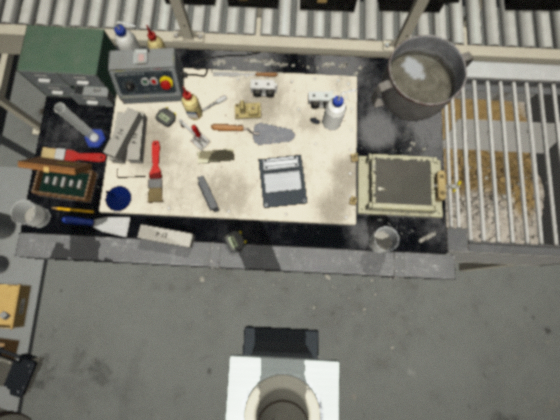

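View pics/side0.png

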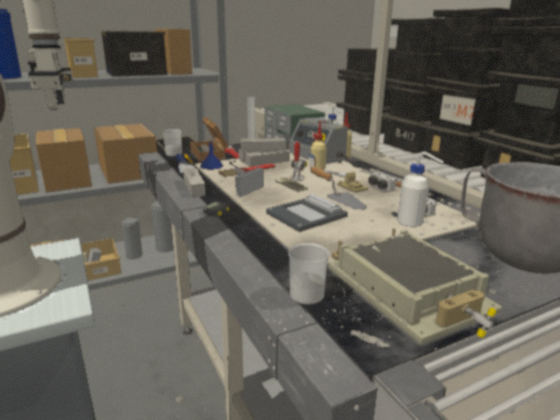

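The top view shows the bed at about (283,181) with its pocket white-framed, and the plate standing at about (208,193). The mortar prism is at (165,236), the stopwatch at (235,241) and the beaker at (385,239). In the side view the plate is at (249,181), with its bright face towards the camera.

Run:
```python
from h import *
import pickle
o,s=pickle.load(open("s0.pkl","rb"))
t=s["top"]; 
for n,(u,v,z) in dict(bed=(283,181,.02),plate=(208,193,.066),base=(283,400,.0),watch=(235,241,0.01),beak=(385,239,.09),prism=(165,236,.04)).items(): print(n,onz(t,u,v,z).round(3))
a=cv2.resize(t["frame"][145:225,185:315],None,fx=5,fy=5,interpolation=cv2.INTER_CUBIC)
b=cv2.resize(s["side"]["frame"][150:240,220:360],None,fx=4.64,fy=4.64,interpolation=cv2.INTER_CUBIC)[:200*2]
print(a.shape,b.shape)
b=b[:, :650]
w=cv2.copyMakeBorder(a[:, :650],0,0,0,0,cv2.BORDER_CONSTANT)
cv2.imwrite("pics/c1.png",a);cv2.imwrite("pics/c1b.png",b)
g=cv2.cvtColor(t["frame"],cv2.COLOR_BGR2GRAY)
m=cv2.morphologyEx((g<90).astype(np.uint8),cv2.MORPH_CLOSE,np.ones((9,9)))
roi=np.zeros_like(m);roi[145:215,240:320]=1;roi2=np.zeros_like(m);roi2[165:218,188:228]=1
roi3=roi2; 
for nm,mm,z in(("bed",m*roi,.02),("plate",(g<140).astype(np.uint8)*roi2,.066)):
    cs,_=cv2.findContours(mm,cv2.RETR_EXTERNAL,cv2.CHAIN_APPROX_NONE); c=max(cs,key=cv2.contourArea)
    r=cv2.minAreaRect(c); bx=cv2.boxPoints(r); print(nm,r); print(np.array([onz(t,*p,z)[:2] for p in bx]).round(3))
```

```text
bed [0.68  0.029 0.02 ]
plate [0.618 0.253 0.066]
base [ 0.039 -0.002  0.   ]
watch [0.484 0.167 0.01 ]
beak [ 0.502 -0.271  0.09 ]
prism [0.485 0.375 0.04 ]
(400, 650, 3) (400, 650, 3)
bed ((282.40594482421875, 181.55941772460938), (45.373695373535156, 41.49304962158203), 84.2894058227539)
[[ 0.742  0.107]
 [ 0.763 -0.024]
 [ 0.616 -0.043]
 [ 0.596  0.084]]
plate ((207.30001831054688, 194.60000610351562), (38.013153076171875, 8.944271087646484), 63.43495178222656)
[[0.657 0.296]
 [0.671 0.273]
 [0.569 0.213]
 [0.555 0.236]]
```

View pics/c1.png

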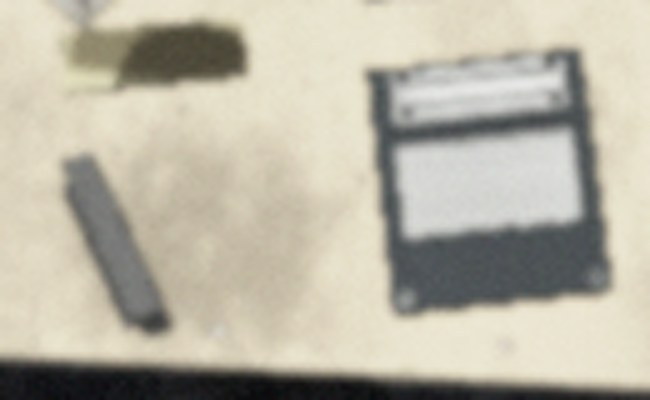

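View pics/c1b.png

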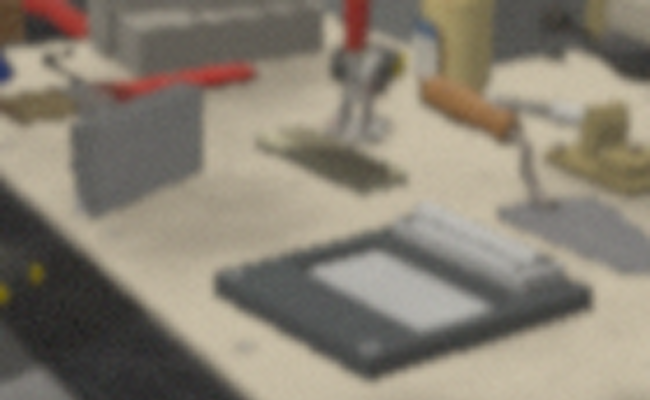

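The cropped views show the plain back facing the bed (towards −y). The roller side faces +y, at a heading of about 114°, and the bed is yawed about +8°. Next I go above the plate and take a close look.

Call:
carry_out(motion=[[0,0,-0.3,0.05,-0.04,0,0.09],[0,0,-0.6,0.1,-0.08,0,0.09],[0,0,-0.9,0.15,-0.12,0,0.09],[0,0,-1.2,0.2,-0.16,0,0.09],[0,0,-1.5,0.25,-0.2,0,0.09],[0,0,-1.8,0.3,-0.25,0,0.09],[0,0,-2.1,0.35,-0.3,0,0.09],[0,0,-2.487,0.41,-0.38,0,0.09],[0,0,-2.487,0.41,-0.38,0,0.09],[0,0,-2.487,0.41,-0.38,0,0.09],[0,0,-2.487,0.41,-0.38,0,0.09],[0,0,-2.487,0.41,-0.38,0,0.09],[0,0,-2.487,0.41,-0.38,0,0.09],[0,0,-2.487,0.41,-0.38,0,0.09],[0,0,-2.487,0.41,-0.38,0,0.09],[0,0,-2.487,0.41,-0.38,0,0.09],[0,0,-2.487,0.41,-0.38,0,0.09],[0,0,-2.487,0.41,-0.38,0,0.09],[0,0,-2.487,0.41,-0.38,0,0.09],[0,0,-2.487,0.41,-0.38,0,0.09]])

```text
t: 2.15
ee_pos: [0.5655, 0.2511, 0.2406]
ee_rot: [[-0.0, 0.403, -0.915], [-0.0, -0.915, -0.403], [-1.0, -0.0, 0.0]]
contact_force: [0.3, -0.3, -0.2]
gripper_width: 0.0903
```

Run:
```python
from h import *
import pickle
o=get_obs(); c=camera("wrist"); pickle.dump((o,c),open("s1.pkl","wb")); cv2.imwrite("pics/w1.png",c["frame"])
print(o["ee_pos"],o["ee_rot"],c["tool_from_camera"],c["fx"])
```

```text
[0.56547645 0.25113098 0.24059141] [[-2.36789005e-04  4.02957205e-01 -9.15218791e-01]
 [-4.92443842e-05 -9.15218820e-01 -4.02957205e-01]
 [-9.99999971e-01 -5.03464501e-05  2.36557133e-04]] [[ 8.79145414e-04 -2.95747062e-01  9.55265881e-01 -1.43744864e-01]
 [ 9.99999567e-01  5.50472782e-04 -7.49889994e-04 -1.05858543e-03]
 [-3.04070105e-04  9.55266127e-01  2.95747418e-01 -7.98595550e-02]
 [ 0.00000000e+00  0.00000000e+00  0.00000000e+00  1.00000000e+00]] 325.33861414875963
```

View pics/w1.png

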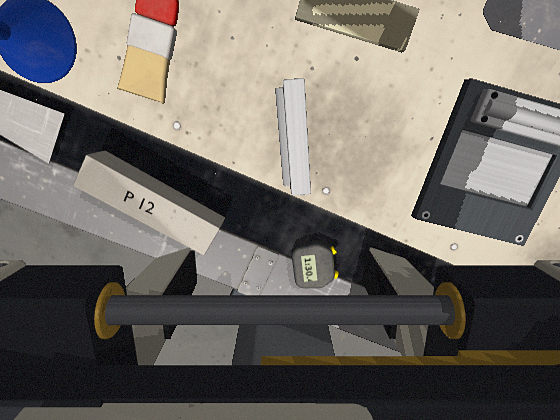

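The wrist view shows the plate's bright top face from (294,79) to (300,194), with the bar on its left, as expected. The bed's pocket is at right, around (502,168).

Run:
```python
from h import *
import pickle
o,c=pickle.load(open("s1.pkl","rb")); f=c["frame"].astype(int)
for v in (90,135,180): print(v,[f"{u}:{f[v,u].sum()//3}/{f[v,u,2]-f[v,u,0]}" for u in range(272,318,2)])
P=lambda u,v,z: onz(c,u,v,z,o).round(4)
tl,tr,br,bl=[P(*p,.066)[:2] for p in((284,79),(304,79),(310,194),(291,194))]
print("plate",tl,tr,br,bl,"c",(tl+tr+br+bl)/4, np.degrees(np.arctan2(*((tl+tr-bl-br)[::-1]))), np.linalg.norm(tl-bl),np.linalg.norm(tl-tr))
g=cv2.cvtColor(c["frame"],cv2.COLOR_BGR2GRAY)
for p in((450,132),(540,165),(441,188),(524,207)): print("pocket?",P(*p,.012))
for p in((470,80),(413,215),(520,256)): print("bed corner",P(*p,.02))
```

```text
90 ['272:196/32', '274:209/38', '276:147/0', '278:166/3', '280:169/0', '282:194/7', '284:194/2', '286:208/3', '288:212/4', '290:204/1', '292:205/2', '294:211/1', '296:209/1', '298:209/6', '300:209/6', '302:203/1', '304:172/-2', '306:184/35', '308:185/34', '310:180/36', '312:175/34', '314:181/33', '316:179/33']
135 ['272:186/32', '274:187/34', '276:191/34', '278:191/39', '280:149/4', '282:173/2', '284:177/4', '286:138/5', '288:216/4', '290:214/7', '292:209/3', '294:213/1', '296:215/3', '298:218/5', '300:211/2', '302:212/6', '304:207/1', '306:210/3', '308:161/38', '310:170/32', '312:172/29', '314:176/35', '316:173/32']
180 ['272:210/31', '274:206/35', '276:202/35', '278:197/35', '280:203/31', '282:208/40', '284:159/6', '286:177/2', '288:182/5', '290:99/3', '292:217/5', '294:216/4', '296:209/5', '298:215/4', '300:216/-2', '302:207/4', '304:214/3', '306:207/5', '308:212/2', '310:185/40', '312:190/35', '314:188/32', '316:178/34']
plate [0.6643 0.2916] [0.6716 0.2749] [0.5763 0.2237] [0.5686 0.2412] c [0.6202  0.25785] 28.010171685516784 0.1081602977066909 0.018225805880673733
pocket? [0.6931 0.1013 0.012 ]
pocket? [ 0.7033 -0.0133  0.012 ]
pocket? [0.6343 0.0761 0.012 ]
pocket? [ 0.6544 -0.027   0.012 ]
bed corner [0.7453 0.1149 0.02  ]
bed corner [0.5933 0.0932 0.02  ]
bed corner [ 0.6004 -0.0538  0.02  ]
```

Call:
carry_out(motion=[[0,0,0.074,0.05,0.007,0,0.09],[0,0,0.074,0.055,0.007,-0.05,0.09],[0,0,0.074,0.055,0.007,-0.09,0.09],[0,0,0.074,0.055,0.007,-0.125,0.09],[0,0,0.074,0.055,0.007,-0.155,0.09],[0,0,0.074,0.055,0.007,-0.17,0.09],[0,0,0.074,0.055,0.007,-0.18,0.09],[0,0,0.074,0.055,0.007,-0.18,0.05],[0,0,0.074,0.055,0.007,-0.18,0.02],[0,0,0.074,0.055,0.007,-0.18,0.01],[0,0,0.074,0.055,0.007,-0.18,0.01],[0,0,0.074,0.055,0.007,-0.18,0.01],[0,0,0.074,0.055,0.007,-0.18,0.01],[0,0,0.074,0.055,0.007,-0.18,0.01],[0,0,0.074,0.055,0.007,-0.18,0.01],[0,0,0.074,0.055,0.007,-0.18,0.01]])

```text
t: 3.8
ee_pos: [0.6206, 0.2581, 0.0607]
ee_rot: [[-0.0, 0.468, -0.884], [-0.0, -0.884, -0.468], [-1.0, -0.0, 0.0]]
contact_force: [-0.0, 0.3, 0.6]
gripper_width: 0.0227
```

Call:
carry_out(motion=[[0,0,0,0,0,0.01,0.01],[0,0,0,0,0,0.05,0.01],[0,0,0,0,0,0.1,0.01],[0,0,0.15,0,-0.04,0.12,0.01],[0,0,0.3,-0.01,-0.08,0.12,0.01],[0,0,0.45,-0.01,-0.12,0.12,0.01],[0,0,0.6,-0.02,-0.16,0.12,0.01],[0,0,0.75,-0.02,-0.2,0.12,0.01],[0,0,0.9,-0.02,-0.23,0.12,0.01],[0,0,1.05,-0.02,-0.23,0.12,0.01],[0,0,1.223,-0.02,-0.23,0.12,0.01],[0,0,1.223,-0.02,-0.23,0.12,0.01],[0,0,1.223,-0.02,-0.23,0.12,0.01],[0,0,1.223,-0.02,-0.23,0.12,0.01]])

```text
t: 5.2
ee_pos: [0.6004, 0.0284, 0.1806]
ee_rot: [[-0.0, 0.991, 0.136], [-0.0, 0.136, -0.991], [-1.0, -0.0, -0.0]]
contact_force: [-0.7, 0.2, -3.4]
gripper_width: 0.0202
```

Run:
```python
from h import *
import pickle
o=get_obs(); c=camera("wrist"); t=camera("top"); pickle.dump((o,c,t),open("s2.pkl","wb")); cv2.imwrite("pics/w2.png",c["frame"])
print(o["ee_pos"],o["ee_rot"],o["gripper_width"],o["contact_force"],o["qpos"])
```

```text
[0.60036789 0.02835217 0.18064383] [[-4.40192636e-04  9.90686974e-01  1.36158456e-01]
 [-1.34523480e-06  1.36158469e-01 -9.90687070e-01]
 [-9.99999903e-01 -4.36276318e-04 -5.86032488e-05]] 0.020236005260293007 [-0.73142292  0.19901816 -3.44156276] [-0.07848978  0.44382451 -0.01731699  1.74507264  0.00907119  0.95321145
  0.03719723]
```

View pics/w2.png

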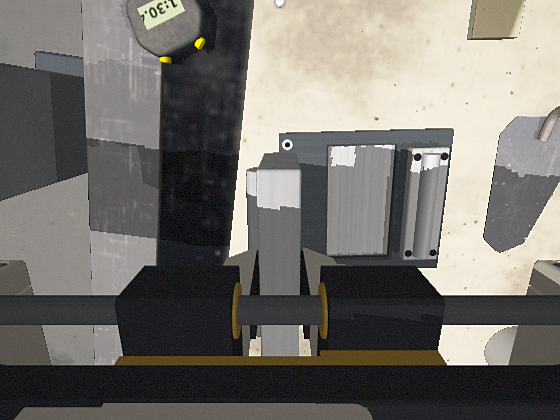

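The plate is gripped and upright. The near end of its top face is at about (257–301,168), with the bar on the left. The pocket is clear to the right, about u 328–394 and v 145–256. Now I measure both.

Run:
```python
from h import *
import pickle
o,c,t=pickle.load(open("s2.pkl","rb")); im=c["frame"]; g=cv2.GaussianBlur(cv2.cvtColor(im,cv2.COLOR_BGR2GRAY),(3,3),0).astype(float)
print("cam",ray(c,0,0,o)[0].round(4))
def edge(fix,lo,hi,horiz,sgn):  # strongest gradient along scan
    l=g[fix,lo:hi] if horiz else g[lo:hi,fix]
    return lo+.5+int(np.argmax(sgn*np.diff(l)))
def line(rng,lo,hi,horiz,sgn,z):
    pts=[]
    for k in rng:
        e=edge(k,lo,hi,horiz,sgn); pts.append(onz(c,*((e,k) if horiz else (k,e)),z,o)[:2])
    vx,vy,x0,y0=cv2.fitLine(np.float32(pts),cv2.DIST_HUBER,0,.01,.01).ravel()
    if (vy if horiz else vx)<0: vx,vy=-vx,-vy
    print("line p",np.round((x0,y0),4),"heading",np.degrees(np.arctan2(vy,vx)).round(2)); return np.array([x0,y0]),np.array([vx,vy])
L=line(range(170,245,3),316,342,True,1,.02)
R=line(range(170,245,3),376,402,True,-1,.012)
T=line(range(335,385,3),135,165,False,1,.02)
B=line(range(335,380,3),245,265,False,-1,.012)
bl=line(range(175,240,3),430,455,True,1,.02)
bt=line(range(310,440,4),120,140,False,-1,.02)
def X(a,b):
    s=np.linalg.solve(np.c_[a[1],-b[1]],b[0]-a[0]); return a[0]+s[0]*a[1]
C=np.array([X(L,T),X(R,T),X(R,B),X(L,B)]); print(C.round(4)); print("centre",C.mean(0).round(4), [np.linalg.norm(C[i]-C[i-1]).round(4) for i in range(4)])
z=o["ee_pos"][2]+.0053
for v in (165,166,168,170,172): pass
print([int(x) for x in g[150:200:2,280]]); print([int(x) for x in g[190,240:310:2]]);print([int(x) for x in g[180,240:310:2]])
e=line(range(264,296,3),160,176,False,1,z)
a=line(range(172,200,3),250,262,True,1,z); b=line(range(180,240,3),294,306,True,-1,z)
cor=[X(e,a),X(e,b)]; m=np.mean(cor,0); y=np.array(o["ee_rot"])[:2,1]; z_=np.array(o["ee_rot"])[:2,2]
print("plate end",cor,np.linalg.norm(cor[0]-cor[1]),"end mid rel tcp along y_tool,z_tool",(m-o["ee_pos"][:2])@y,(m-o["ee_pos"][:2])@z_)
```

```text
cam [0.5889 0.1085 0.3244]
line p [0.6469 0.0243] heading 99.31
line p [0.7105 0.0327] heading 99.49
line p [0.6669 0.0886] heading 9.52
line p [ 0.6861 -0.0238] heading 8.39
line p [0.7597 0.0414] heading 99.38
line p [0.6784 0.1042] heading 9.59
[[ 0.6372  0.0836]
 [ 0.7002  0.0942]
 [ 0.7191 -0.0189]
 [ 0.6555 -0.0283]]
centre [0.678  0.0326] [np.float32(0.1134), np.float32(0.0639), np.float32(0.1147), np.float32(0.0643)]
[93, 95, 93, 96, 97, 95, 92, 94, 96, 100, 175, 205, 213, 213, 211, 213, 212, 212, 211, 213, 212, 212, 211, 213, 211]
[240, 240, 245, 162, 208, 219, 219, 218, 196, 216, 213, 212, 213, 213, 211, 208, 205, 207, 210, 211, 212, 211, 210, 209, 210, 208, 207, 206, 206, 197, 124, 61, 65, 65, 63]
[240, 241, 244, 189, 206, 219, 217, 217, 195, 215, 211, 213, 213, 213, 212, 208, 205, 208, 210, 210, 213, 211, 209, 209, 209, 208, 207, 205, 205, 200, 132, 61, 63, 63, 62]
line p [0.5916 0.0845] heading 7.86
line p [0.5831 0.0762] heading 96.65
line p [0.6033 0.0711] heading 99.07
plate end [array([0.5822973 , 0.08321515], dtype=float32), array([0.60090005, 0.08578283], dtype=float32)] 0.018779097 end mid rel tcp along y_tool,z_tool -0.0010426623452061007 -0.0568179313818892
```

Call:
carry_out(motion=[[0,0,0.027,0.015,-0.003,-0.02,0.01],[0,0,0.027,0.0345,-0.005,-0.04,0.01],[0,0,0.027,0.0345,-0.005,-0.06,0.01],[0,0,0.027,0.0345,-0.005,-0.08,0.01],[0,0,0.027,0.0345,-0.005,-0.091,0.01],[0,0,0.027,0.0345,-0.005,-0.091,0.01],[0,0,0.027,0.0345,-0.005,-0.091,0.01]])

```text
t: 6.0
ee_pos: [0.6354, 0.0233, 0.0902]
ee_rot: [[0.0, 0.986, 0.165], [-0.0, 0.165, -0.986], [-1.0, 0.0, 0.0]]
contact_force: [-0.1, -0.9, -3.8]
gripper_width: 0.0198
```

Call:
carry_out(motion=[[-0.014,0.086,0,0.006,0.001,0,0.01],[-0.028,0.172,0,0.011,0.002,0.001,0.01],[-0.043,0.258,0,0.016,0.003,0,0.01],[-0.057,0.344,0,0.021,0.004,-0.001,0.01],[-0.071,0.43,0,0.026,0.004,-0.002,0.01],[-0.086,0.517,0,0.03,0.005,-0.004,0.01],[-0.1,0.603,0,0.034,0.0055,-0.005,0.01],[-0.114,0.689,0,0.037,0.006,-0.0064,0.01],[-0.114,0.689,0,0.037,0.006,-0.0064,0.01],[-0.114,0.689,0,0.037,0.006,-0.0064,0.01]])

```text
t: 7.0
ee_pos: [0.6724, 0.0293, 0.0822]
ee_rot: [[-0.633, 0.756, 0.165], [-0.105, 0.127, -0.986], [-0.767, -0.642, -0.001]]
contact_force: [0.1, 0.7, -1.8]
gripper_width: 0.0196
```

Run:
```python
from h import *
import pickle
o=get_obs(); c=camera("wrist"); s=camera("side"); pickle.dump((o,c,s),open("s3.pkl","wb"))
print(o["ee_pos"],o["ee_rot"].round(3),o["gripper_width"],o["contact_force"],o["qpos"].round(2))
a=cv2.resize(c["frame"],(400,300)); b=cv2.resize(s["frame"][150:255,220:360],(400,300),interpolation=cv2.INTER_CUBIC)
cv2.imwrite("pics/m3.png",np.hstack([a,b]))
```

```text
[0.67244703 0.02927399 0.0821703 ] [[-0.633  0.756  0.165]
 [-0.105  0.127 -0.986]
 [-0.767 -0.642 -0.001]] 0.019629252372403268 [ 0.05473099  0.68557188 -1.80324969] [-0.11  1.17  0.02  0.82  0.02  1.84  0.07]
```

View pics/m3.png

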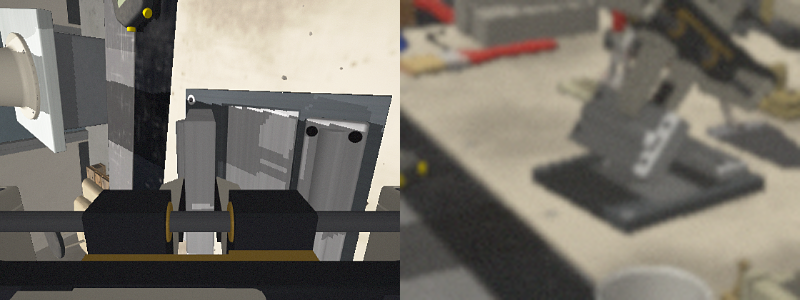

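The plate is tilted 40° over the sill with its back towards the pocket, and it clears the support block. Next I lower it onto the sill.

Call:
carry_out(motion=[[0,0,0,0,0,-0.005,0.01],[0,0,0,0,0,-0.009,0.01],[0,0,0,0,0,-0.011,0.01],[0,0,0,0,0,-0.013,0.01],[0,0,0,0,0,-0.013,0.01],[0,0,0,0,0,-0.013,0.01]])

```text
t: 7.7
ee_pos: [0.672, 0.0291, 0.0702]
ee_rot: [[-0.635, 0.755, 0.165], [-0.105, 0.127, -0.986], [-0.766, -0.643, -0.001]]
contact_force: [-0.1, -0.4, -3.9]
gripper_width: 0.02
```

Call:
carry_out(motion=[[0,0,0,0,0,-0.001,0.01],[0,0,0,0,0,-0.002,0.01],[0,0,0,0,0,-0.002,0.01],[0,0,0,0,0,-0.002,0.024],[0,0,0,0,0,-0.002,0.028],[0,0,0,0,0,-0.002,0.034],[0,0,0,0,0,-0.002,0.04],[0,0,0,0,0,-0.002,0.046],[0,0,0,0,0,-0.002,0.05],[0,0,0,0,0,-0.002,0.05],[0,0,0,0,0,-0.002,0.05]])

```text
t: 8.8
ee_pos: [0.672, 0.029, 0.0682]
ee_rot: [[-0.635, 0.755, 0.165], [-0.105, 0.127, -0.986], [-0.766, -0.643, -0.001]]
contact_force: [1.1, 0.2, -1.8]
gripper_width: 0.0499
```

Run:
```python
from h import *
import pickle
o=get_obs(); c=camera("wrist"); s=camera("side"); pickle.dump((o,c,s),open("s4.pkl","wb"))
print(o["ee_pos"],o["gripper_width"],o["contact_force"])
a=cv2.resize(c["frame"],(400,300)); b=cv2.resize(s["frame"][150:255,220:360],(400,300),interpolation=cv2.INTER_CUBIC)
cv2.imwrite("pics/m4.png",np.hstack([a,b]))
```

```text
[0.67201438 0.02902035 0.06818689] 0.04987430059632273 [ 1.10037654  0.1528824  -1.75364458]
```

View pics/m4.png

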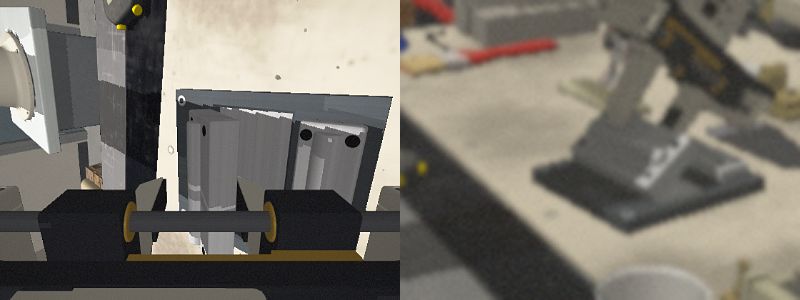

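The plate leans on the lower finger as planned. I withdraw along the finger axis to let it tip down.

Call:
carry_out(motion=[[0,0,0,0.003,0,0.003,0.055],[0,0,0,0.006,0.001,0.006,0.055],[0,0,0,0.008,0.0013,0.009,0.055],[0,0,0,0.01,0.0017,0.012,0.055],[0,0,0,0.013,0.002,0.015,0.055],[0,0,0,0.016,0.0026,0.019,0.055],[0,0,0,0.02,0.003,0.024,0.055],[0,0,0,0.025,0.004,0.03,0.055],[0,0,0,0.032,0.005,0.039,0.055],[0,0,0,0.04,0.006,0.05,0.055],[0,0,0,0.04,0.006,0.08,0.05],[0,0,0,0.04,0.006,0.12,0.03],[0,0,0,0.04,0.006,0.15,0.01],[0,0,0,0.04,0.006,0.15,0.0]])

```text
t: 10.3
ee_pos: [0.7053, 0.0376, 0.2289]
ee_rot: [[-0.564, 0.808, 0.166], [-0.094, 0.137, -0.986], [-0.82, -0.572, -0.001]]
contact_force: [-0.4, -1.8, -1.9]
gripper_width: 0.0304
```

Run:
```python
from h import *
import pickle
o=get_obs(); c=camera("wrist"); s=camera("side"); pickle.dump((o,c,s),open("s5.pkl","wb"))
print(o["ee_pos"],o["gripper_width"],o["contact_force"])
a=cv2.resize(c["frame"],(400,300)); b=cv2.resize(s["frame"][150:255,220:360],(400,300),interpolation=cv2.INTER_CUBIC)
cv2.imwrite("pics/m5.png",np.hstack([a,b]))
```

```text
[0.70529417 0.03761558 0.22890606] 0.030376618231205108 [-0.37718433 -1.82867367 -1.90845106]
```

View pics/m5.png

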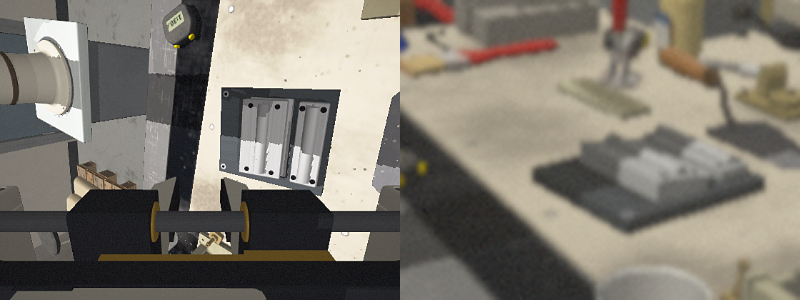

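The plate has tipped over roller-up. Its front is in the pocket and its rear edge is still on the sill. Now I straighten the tool, go behind it and push.

Call:
carry_out(motion=[[0.0143,-0.086,0,-0.01,-0.002,0,0.0],[0.028,-0.172,0,-0.025,-0.004,0,0.0],[0.043,-0.258,0,-0.04,-0.006,0,0.0],[0.057,-0.344,0,-0.055,-0.009,0,0.0],[0.071,-0.43,0,-0.07,-0.012,-0.01,0.0],[0.086,-0.517,0,-0.085,-0.014,-0.02,0.0],[0.1,-0.602,0,-0.091,-0.0155,-0.03,0.0],[0.1,-0.602,0,-0.091,-0.0155,-0.04,0.0],[0.1,-0.602,0,-0.091,-0.0155,-0.05,0.0],[0.1,-0.602,0,-0.091,-0.0155,-0.05,0.0],[0.1,-0.602,0,-0.091,-0.0155,-0.05,0.0]])

```text
t: 11.5
ee_pos: [0.6163, 0.0207, 0.1773]
ee_rot: [[0.001, 0.987, 0.162], [-0.007, 0.162, -0.987], [-1.0, -0.001, 0.007]]
contact_force: [-0.3, 0.1, 0.9]
gripper_width: 0.0007
```

Run:
```python
from h import *
import pickle
o=get_obs(); c=camera("wrist"); pickle.dump((o,c),open("s6.pkl","wb")); cv2.imwrite("pics/w6.png",c["frame"])
print(o["ee_pos"],o["ee_rot"].round(3),o["gripper_width"],o["contact_force"])
```

```text
[0.61631691 0.02072703 0.17730708] [[ 0.001  0.987  0.162]
 [-0.007  0.162 -0.987]
 [-1.    -0.001  0.007]] 0.0007474361587680733 [-0.25754554  0.09694272  0.85213565]
```

View pics/w6.png

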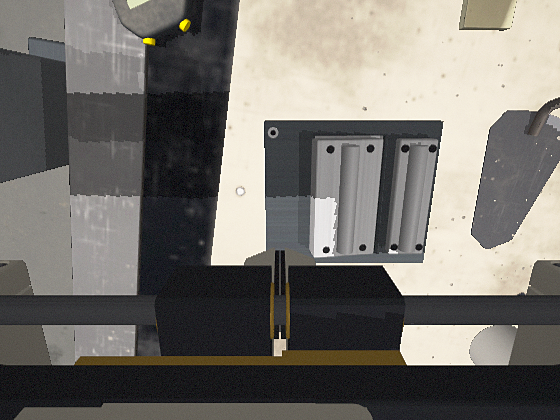

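The wrist view shows the plate roller-up in the pocket area, with its rear edge at about u 312 and its front edge at about u 383. I'll convert these edges to bed coordinates.

Run:
```python
from h import *
import pickle
o,c=pickle.load(open("s6.pkl","rb"))
ex=np.array([.9866,.1633]);ey=np.array([-.1633,.9866]);C=np.array([.678,.0326])
for n,p in dict(rearT=(315,137),rearB=(308,255),frontT=(383,136),frontB=(374,256),bedTL=(265,122),bedTR=(442,122)).items():
    for z in ((.02,) if n[:3]=="bed" else (.032,.040)):
        q=onz(c,*p,z,o)[:2]-C; print(n,z,(1e3*np.array([q@ex,q@ey])).round(1))
```

```text
rearT 0.032 [-32.7  56.3]
rearT 0.04 [-33.5  56.9]
rearB 0.032 [-35.9 -56. ]
rearB 0.04 [-36.6 -52.2]
frontT 0.032 [26.2 57.1]
frontT 0.04 [23.7 57.7]
frontB 0.032 [ 28.3 -57. ]
frontB 0.04 [ 25.8 -53.2]
bedTL 0.02 [-76.4  68.4]
bedTR 0.02 [81.3 68.2]
```

Call:
carry_out(motion=[[0,0,0,-0.002,0.002,-0.04,0.0],[0,0,0,-0.002,0.002,-0.08,0.0],[0,0,0,-0.002,0.002,-0.11,0.0],[0,0,0,-0.002,0.002,-0.127,0.0],[0,0,0,-0.002,0.002,-0.137,0.0],[0,0,0,-0.002,0.002,-0.137,0.0],[0,0,0,-0.002,0.002,-0.137,0.0]])

```text
t: 12.25
ee_pos: [0.6143, 0.0222, 0.042]
ee_rot: [[0.003, 0.987, 0.161], [-0.007, 0.161, -0.987], [-1.0, 0.002, 0.007]]
contact_force: [-0.6, 0.2, 0.2]
gripper_width: 0.0004
```

Call:
carry_out(motion=[[0,0,0,0.003,0.0005,0,0.0],[0,0,0,0.006,0.001,0,0.0],[0,0,0,0.008,0.0013,0,0.0],[0,0,0,0.009,0.0015,0,0.0],[0,0,0,0.01,0.0017,0,0.0],[0,0,0,0.011,0.0018,0,0.0],[0,0,0,0.012,0.002,0,0.0],[0,0,0,0.013,0.0022,0,0.0],[0,0,0,0.014,0.0023,0,0.0]])

```text
t: 13.15
ee_pos: [0.6271, 0.0247, 0.0408]
ee_rot: [[0.001, 0.987, 0.161], [-0.007, 0.161, -0.987], [-1.0, 0.0, 0.007]]
contact_force: [0.0, 0.4, 0.8]
gripper_width: 0.0004
```

Call:
carry_out(motion=[[0,0,0,0.001,0.0002,0,0.0],[0,0,0,0.002,0.0003,0,0.0],[0,0,0,0.003,0.0005,0,0.0],[0,0,0,0.003,0.0005,0,0.0]])

```text
t: 13.55
ee_pos: [0.6302, 0.0252, 0.0408]
ee_rot: [[0.002, 0.987, 0.161], [-0.007, 0.161, -0.987], [-1.0, 0.001, 0.007]]
contact_force: [-0.6, -0.7, -0.3]
gripper_width: 0.0006
```

Run:
```python
from h import *
import pickle
o=get_obs(); c=camera("wrist"); s=camera("side"); pickle.dump((o,c,s),open("s7.pkl","wb"))
a=cv2.resize(c["frame"],(400,300)); b=cv2.resize(s["frame"][150:255,220:360],(400,300),interpolation=cv2.INTER_CUBIC)
cv2.imwrite("pics/m7.png",np.hstack([a,b])); print(o["contact_force"])
```

```text
[-0.55767209 -0.70121868 -0.25013045]
```

View pics/m7.png

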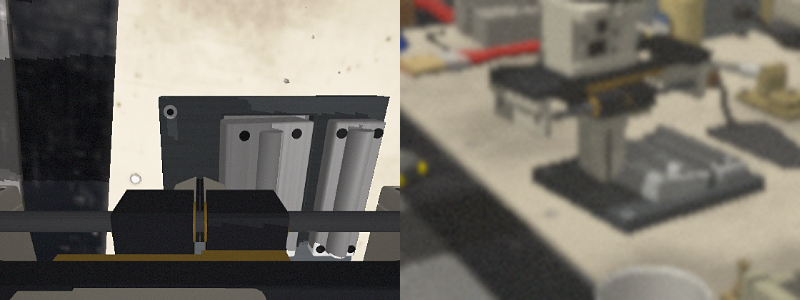

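The tool is behind the plate but there is no contact force yet. I keep pushing in 1 mm steps.

Call:
carry_out(motion=[[0,0,0,0.001,0.0002,0,0.0],[0,0,0,0.002,0.0003,0,0.0],[0,0,0,0.003,0.0005,0,0.0],[0,0,0,0.004,0.0007,0,0.0]])

```text
t: 14.05
ee_pos: [0.6337, 0.0258, 0.0405]
ee_rot: [[0.001, 0.987, 0.161], [-0.007, 0.161, -0.987], [-1.0, -0.0, 0.007]]
contact_force: [-0.8, -0.0, -1.3]
gripper_width: 0.0005
```

Call:
carry_out(motion=[[0,0,0,0.001,0.0002,0,0.0],[0,0,0,0.002,0.0003,0,0.0],[0,0,0,0.003,0.0005,0,0.0]])

```text
t: 14.35
ee_pos: [0.6377, 0.0264, 0.0411]
ee_rot: [[0.003, 0.987, 0.161], [-0.006, 0.161, -0.987], [-1.0, 0.001, 0.007]]
contact_force: [-0.2, 1.1, 0.1]
gripper_width: 0.0002
```

Run:
```python
from h import *
import pickle
o=get_obs(); c=camera("wrist"); pickle.dump((o,c),open("s8.pkl","wb"))
o0,c0=pickle.load(open("s7.pkl","rb"))[:2]
ex=np.array([.9866,.1633]);ey=np.array([-.1633,.9866]);C=np.array([.678,.0326])
q=o["ee_pos"][:2]-C; print("tcp bed",q@ex,q@ey)
# rear/front top screw-hole and edge profile along bed x at bed y=+40 mm
for nm,oo,cc in(("before",o0,c0),("now",o,c)):
    g=cv2.GaussianBlur(cv2.cvtColor(cc["frame"],cv2.COLOR_BGR2GRAY),(3,3),0)
    T=np.array(cc["tool_from_camera"]); R=np.array(oo["ee_rot"])
    vals=[]
    for bx in np.arange(-.05,.05,.001):
        p=np.r_[C+bx*ex+.046*ey,.032]
        pc=np.linalg.inv(T)@np.r_[R.T@(p-oo["ee_pos"]),1]; u=cc["fx"]*pc[0]/pc[2]+cc["cx"]; v=cc["fy"]*pc[1]/pc[2]+cc["cy"]
        vals.append(int(g[int(round(v)),int(round(u))]))
    print(nm,vals)
```

```text
tcp bed -0.04076822275835896 0.0004880108438964342
before [49, 49, 50, 50, 49, 51, 50, 50, 50, 50, 48, 48, 49, 50, 48, 76, 83, 82, 85, 97, 105, 111, 108, 109, 112, 113, 111, 115, 60, 17, 18, 16, 14, 17, 15, 97, 114, 111, 110, 110, 110, 91, 83, 89, 94, 95, 99, 102, 106, 109, 110, 112, 112, 111, 110, 106, 122, 136, 149, 157, 155, 150, 153, 92, 34, 35, 37, 36, 33, 51, 152, 155, 151, 151, 154, 157, 129, 49, 53, 48, 48, 50, 47, 47, 49, 48, 74, 77, 74, 79, 80, 97, 122, 59, 31, 34, 36, 38, 34, 30]
now [51, 50, 50, 49, 50, 50, 50, 49, 48, 52, 50, 50, 49, 50, 50, 50, 46, 48, 103, 80, 92, 108, 110, 109, 110, 113, 113, 111, 89, 14, 19, 16, 19, 19, 18, 39, 112, 113, 111, 110, 111, 111, 82, 84, 90, 94, 96, 100, 105, 107, 108, 109, 112, 109, 108, 107, 105, 108, 141, 148, 150, 152, 149, 147, 103, 25, 31, 31, 33, 36, 30, 47, 149, 154, 151, 148, 150, 152, 153, 104, 45, 49, 46, 48, 49, 49, 54, 80, 78, 76, 81, 98, 126, 56, 34, 32, 36, 35, 34, 35]
```

The plate is moving: its rear edge went from about −35 to −32 mm. I push 2 mm more, then retract and look.

Call:
carry_out(motion=[[0,0,0,0.001,0.0002,0,0.0],[0,0,0,0.002,0.0003,0,0.0],[0,0,0,0.0025,0.0004,0,0.0],[0,0,0,0.0025,0.0004,0,0.0]])

```text
t: 14.8
ee_pos: [0.6396, 0.0268, 0.0408]
ee_rot: [[0.002, 0.987, 0.161], [-0.007, 0.161, -0.987], [-1.0, 0.0, 0.007]]
contact_force: [0.1, -0.1, 0.1]
gripper_width: 0.0002
```

Call:
carry_out(motion=[[0,0,0,-0.01,-0.0016,0,0.0],[0,0,0,-0.02,-0.003,0.03,0.0],[0,0,0,-0.025,-0.004,0.08,0.0],[0,0,0,-0.025,-0.004,0.12,0.0],[0,0,0,-0.025,-0.004,0.14,0.0],[0,0,0,-0.025,-0.004,0.14,0.0],[0,0,0,-0.025,-0.004,0.14,0.0]])

```text
t: 15.5
ee_pos: [0.6139, 0.0229, 0.1809]
ee_rot: [[0.002, 0.987, 0.161], [-0.006, 0.161, -0.987], [-1.0, 0.001, 0.006]]
contact_force: [-1.1, 0.2, -0.5]
gripper_width: 0.0005
```

Run:
```python
from h import *
import pickle
o=get_obs(); c=camera("wrist"); s=camera("side"); pickle.dump((o,c,s),open("s9.pkl","wb")); print(o["ee_pos"])
a=cv2.resize(c["frame"][100:275,240:460],(440,350),interpolation=cv2.INTER_CUBIC); b=cv2.resize(s["frame"][180:240,260:350],(360,350),interpolation=cv2.INTER_CUBIC)
cv2.imwrite("pics/m9.png",np.hstack([a,b]))
```

```text
[0.61392365 0.02285147 0.18089518]
```

View pics/m9.png

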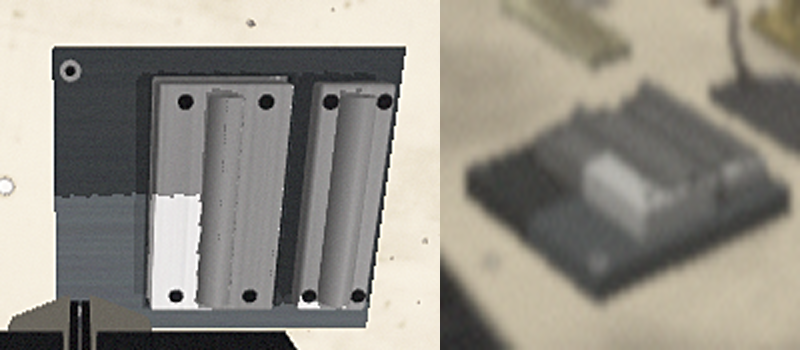

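Run:
```python
from h import *
import pickle
ex=np.array([.9866,.1633]);ey=np.array([-.1633,.9866]);C=np.array([.678,.0326])
o,c,s=pickle.load(open("s9.pkl","rb"))
def prof(oo,cc,by,z):
    g=cv2.cvtColor(cc["frame"],cv2.COLOR_BGR2GRAY).astype(np.float32)
    T=np.linalg.inv(np.array(cc["tool_from_camera"])); R=np.array(oo["ee_rot"]); uv=[]
    for bx in np.arange(-.050,.045,.001):
        p=np.r_[C+bx*ex+by*ey,z]; pc=T@np.r_[R.T@(p-oo["ee_pos"]),1]; uv.append((cc["fx"]*pc[0]/pc[2]+cc["cx"],cc["fy"]*pc[1]/pc[2]+cc["cy"]))
    uv=np.float32(uv); return cv2.remap(g,uv[:,0],uv[:,1],1).ravel().astype(int)
for by in (.03,-.03):
    v=prof(o,c,by,.032); print(by,"rear",dict(zip(range(-40,-22),v[10:28])),"front",dict(zip(range(20,45),v[70:])))
f=lambda u,v,z:(lambda q:(1e3*np.array([q@ex,q@ey])).round(1))(onz(c,240+u/2,100+v/2,z,o)[:2]-C)
print("top corners",[f(*p,.032) for p in((154,84),(293,84),(277,309),(149,309))])
print("bed",f(54,47,.02),f(406,47,.02),f(367,327,.02))
for p,n in(((186,102),'rT'),((266,102),'fT'),((250,296),'fB'),((176,296),'rB')): print("hole",n,f(*p,.032))
for p in((331,102),(385,102),(358,296),(309,296)): print("blockhole",f(*p,.032))
```

```text
0.03 rear {-40: np.int64(54), -39: np.int64(49), -38: np.int64(49), -37: np.int64(47), -36: np.int64(48), -35: np.int64(46), -34: np.int64(40), -33: np.int64(83), -32: np.int64(86), -31: np.int64(74), -30: np.int64(96), -29: np.int64(136), -28: np.int64(142), -27: np.int64(138), -26: np.int64(143), -25: np.int64(144), -24: np.int64(143), -23: np.int64(144)} front {20: np.int64(144), 21: np.int64(143), 22: np.int64(146), 23: np.int64(147), 24: np.int64(144), 25: np.int64(141), 26: np.int64(144), 27: np.int64(147), 28: np.int64(153), 29: np.int64(87), 30: np.int64(48), 31: np.int64(45), 32: np.int64(50), 33: np.int64(45), 34: np.int64(47), 35: np.int64(48), 36: np.int64(48), 37: np.int64(50), 38: np.int64(70), 39: np.int64(79), 40: np.int64(80), 41: np.int64(90), 42: np.int64(117), 43: np.int64(138), 44: np.int64(146)}
-0.03 rear {-40: np.int64(98), -39: np.int64(86), -38: np.int64(85), -37: np.int64(87), -36: np.int64(86), -35: np.int64(79), -34: np.int64(49), -33: np.int64(79), -32: np.int64(141), -31: np.int64(158), -30: np.int64(204), -29: np.int64(232), -28: np.int64(231), -27: np
[... 186 characters left out ...]
64(146), 25: np.int64(145), 26: np.int64(146), 27: np.int64(150), 28: np.int64(158), 29: np.int64(71), 30: np.int64(41), 31: np.int64(46), 32: np.int64(46), 33: np.int64(56), 34: np.int64(46), 35: np.int64(50), 36: np.int64(46), 37: np.int64(47), 38: np.int64(70), 39: np.int64(80), 40: np.int64(78), 41: np.int64(86), 42: np.int64(111), 43: np.int64(134), 44: np.int64(146)}
top corners [array([-32.1,  54.3]), array([29.2, 54.2]), array([ 31.9, -54.6]), array([-31.1, -54.5])]
bed [-76.5  69.6] [82.5 69.3] [ 83.2 -70.5]
hole rT [-17.7  46.4]
hole fT [17.9 46.3]
hole fB [ 18.1 -47.6]
hole rB [-18.1 -47.5]
blockhole [46.9 46.2]
blockhole [70.9 46.2]
blockhole [ 70.8 -47.7]
blockhole [ 46.9 -47.7]
```

The plate lies level: its holes at z = 0.032 sit symmetrically at ±18 and ±47 mm, with equal spacing front and rear that matches the fixed block. It is centred within about 1 mm and the tool is clear, so I hand in.

```bash
python3 -c "
from h import *
o=get_obs(); print(o['t'],o['ee_pos'],o['contact_force']); print(close_job())"
```

```text
15.6 [0.61309868 0.02284114 0.17930102] [-0.14395492 -0.34117317 -0.4767902 ]
the job is handed in; nothing more can be done
None
```

The bearing plate is in the pocket, flat on the floor with its roller bar up, and I handed the job in at about 15.6 s of the 54 s. I gripped the plate by its top edge and tilted it 40° over the sill with its back to the pocket. I then released it so it tipped down off the lower finger, and pushed its rear edge home with closed fingers.

**Last checks (wrist camera):**
- **Centre:** the plate's holes sit symmetrically at ±18 and ±47 mm about the pocket centre, so it is within about 1 mm.
- **Level and height:** the hole spacing is equal front and rear, and matches the fixed support block measured at the same height. The flatness is inferred from this, since there is no depth reading.
- **Edges:** about −30 and +29 mm across the pocket, inside its ±32 mm walls. Two corner points picked by hand read 1–2 mm further out, within picking error.
- **Robot:** the tool was about 0.18 m above the worktop with no contact force.

I kept the arm away from the prism, stopwatch and beaker, but did not re-measure their positions at the end. The wrist could not hold the full 40° tilt during the high retreat, which did not affect the plate.

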